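# Fit the bush plate on the drill jig

## Robot

A 6-joint arm with a two-finger parallel gripper is mounted at the origin on a cart in front of the work surface, level with it; the furniture and walls round the work are solid. World frame = base frame: x ahead of the robot, y to its left, z up, the work surface at z = 0. Lengths are in mm, angles in rad, forces in N, time in s.
With the tool pointing down it reaches from about 375 to 975 mm from the base axis. Payload 3.8 kg.
Tool frame: the origin (TCP) lies midway between the tips of the shut fingers; the grasp point (between the pads) lies 19 mm behind it; z points along the fingers, y is the line along which they close (so a half turn about z gives the same grasp; the last joint's range is limited). The gripper opens to 85 mm and grips with 20 to 120 N. Pads are 22 mm wide; open, the fingers measure 114 mm over their backs; the gripper's body (76 mm by 85 mm) begins 54 mm behind the grasp point. The pads swing forward as they close: fully open they stand 13 mm farther back than shut.
Start: joints at [-1.261, 0.264, 1.604, -0, 1.274, -0.037], TCP at [229.42, -634.811, 231.28] pointing down, gripper open.
Joint ranges: [-2.63, 2.63], [-0.94, 2.18], [0.31, 2.57], [-1.31, 4.45], [0, 2.66], [-2.55, 2.55]. Speed limits (rad/s): [2.57, 2.57, 3.14, 3.14, 3.14, 3.14].

## Interface

Orientations are given as a unit quaternion [x, y, z, w].
In Python, from plant import observe, eyes, ticket gives the robot as it stands.
- The arm moves only by the shell command python3 -m crank 'ROWS' [OPENING]. ROWS is JSON, a list of rows, each an object with "delta_pos": the shift along the tool's x, y, z as a fraction of full scale, a list of three; "rot": the turn, a rotation vector about the tool's x, y, z as a fraction of full scale, a list of three. In form: [{"delta_pos": [tx, ty, tz], "rot": [wx, wy, wz]}, ...]. A call has 1 to 8 rows; each row is the pose to reach, as a shift and turn from the pose commanded when the call began, along the tool's axes at that moment, turning the shorter way round; what a row does not reach only later rows make up. Full scale, the value 1, is 10 cm for a shift and 2 pi rad for a turn. A row lasts 1/8 s, in which the tool goes at most 62.5 mm and 10.7 degrees, less where a joint would pass 70% of its speed; a pose out of reach is approached as far as the arm can. A call with a number of a shift or a turn outside -1 to 1 is refused whole. A call with a gripper value outside its range is refused whole. OPENING is the finger opening in mm, from 0 to 85.4, set as the call begins (- or left out, the last holds). The fingers move at their own pace and stop on an object; the grip force is fixed at half the most. Time passes only in rows, so rows that repeat a pose let the fingers close. It gives the time, the measured TCP pose, the force, the opening and the grip force at its end, in the units of the state.
- observe(): the state, without advancing time (a new reading comes with each control period).
- eyes.snapshot(name): name is "scene" or "top" or "wrist"; returns (picture, depth): 400x640x3 uint8, blue, green, red; 400x640 float32, mm along the optical axis (not along the pixel's ray), 0 where there is no reading.
- eyes.calibration(name): a dict with "camera_matrix" (3x3 intrinsics, pixels), "T" (4x4, takes a point from camera to world coordinates); the wrist camera has in their place "hand_eye" (4x4, takes a point from camera to tool coordinates, whose origin is the TCP and whose axes are the flange's). Camera axes: x right, y up, looking along -z (the intrinsics and any distortion apply to the point x, -y, -z); pixel columns grow to the right and rows downward; lengths in mm; the calibration is good to about 2 mm. The wrist camera is an equidistant fisheye: a pixel r from the principal point sees the ray r / f radians off the axis. A picture is of the moment at which its call begins: read the wrist's pose just before it. calibration takes no time and is no camera call.
- ticket.finish_job(): hands the job in; it is judged then, once.
The state is a dict: "t": time; "qpos": joint angles; "qvel": joint speeds; "joint_torque": joint torques, N m; "eef_pos": TCP position; "orientation": TCP orientation; "force": force on the tool from outside, world axes, zero at the start; "moment": the same for the moment, N m; "grip_width": finger opening in mm; "grip_force": force on a finger pad.
Only numpy, scipy, OpenCV 4.12 (cv2) and the standard library are available. Lean on these libraries where they do the work, as an engineer would, in place of code of your own. Each camera call takes 0.05 s, during which the arm holds its last target. There are 200 camera calls.

## Task

Fit the bush plate on the drill jig: tip it tongue down, hook the tongue under the jig's retaining lip and slide it in until it meets the stop, then swing the plate down over the brass plug and press its front edge until the spring catch has snapped back over it and the plate lies flat. Feel your way and do not force anything (never more than about 30 N on the jig), and leave the small parts lying around where they are.

Things in the scene. Friction and masses are not known exactly. Their poses are not given: they have to be found in the camera images.
- bush_plate: Aluminium bush plate, 130 x 64 x 8 mm, 0.3 kg, lying flat, handle up. Origin under its middle; x runs to the tongue, z up. The tongue (x = 53 to 65 mm) is 40 mm wide, 6 thick, flush below, and ends in a half-round nose (radius 3, 34 wide, axis at x = 62, z = 3 mm). Front edge: x = -65. A bush stands 4 mm proud at x = 31. Top free for pressing: x = -58 to -28 mm.
- plate_handle (a point): Centre of the plate's black grip bar, which is 44 mm long (plate x), 12 wide (y), 12 high (z), open below, on two posts; at x = -4, y = 0, z = 32 mm of the plate. Axes as bush_plate. Arms: the bench drill stands to the right of the plate, its head from 0.3 to 0.6 m up and as near as 0.5 m to the base axis; draw the arm in when swinging past it.
- plate_tongue (a point): Foremost point of the tongue's nose: x = 65, y = 0, z = 3 mm of the bush plate.
- jig_base: Green slide base, 190 x 100 mm, fixed. Origin under its middle; x points from the catch (front) to the lip (back), z up. The steel jig on it is not reported: it is locked anywhere from 18 mm forward to 18 mm back along x, exact in y and z. A brass plug stands in it at x = 31 mm, top at z = 55; nothing is higher than 79 mm. More than 30 N, all its contacts summed, spoils its setting.
- seat_mid (a point): Fixed point on the base's axes, at z = 58 mm: where the seated plate's origin comes if the jig is in mid travel (add the jig's unknown offset along x). The jig's two seats carry the plate's underside at this height, at x = 48 to 65 and -48 to -68 mm.
- stop_mid (a point): Fixed point of the base at x = 65.3, z = 58 mm: foot of the stop wall if the jig is in mid travel. Over the last 9 mm before the stop lies the retaining lip, underside 10 mm and top 18 mm above this point; the pocket is 44 mm wide. The tongue reaches the stop with the plate tipped 10 to 20 degrees, front edge up (clear of the catch, 21 mm above the seat).
- catch (a joint): Brass spring catch at the jig's front: 0 = out, 0.007 m = back. Its nose, 27 mm wide, overhangs a seated plate's front edge by 4 mm, 1.3 mm above its top. A steep ramp from 12 mm up to 20 mm above the seat lets the edge push it back: some 5 to 12 N down on the front edge; it jumps back to 0 once passed. A plate over 2 mm short of the stop jams on it.
- next_plug: Brass plug with a square head, 25 x 25 x 23 mm, standing on the bench; leave alone. Origin under its middle.
- nipple: Grey threaded hex nipple, 31 mm wide, 37 mm high, standing on the bench; leave alone. Origin under its middle.
- drift_key: Dark T-shaped chuck key, 55 x 48 x 15 mm, lying on the bench; leave alone. Origin under its middle.

How it is judged:
By the outcome, as a careful person would: the job done as asked, in the order asked, and still so for the second after the job is handed in, with the robot touching nothing.
It also fails if it takes over 58 s, if anything falls off the work surface, if the arm or the gripper's body presses on something with over 40 N, if the wrist force passes 120 N, or if a joint passes its speed limit or range.

## Working session

There is one attempt and no reset: what is moved stays moved. The work goes in short steps, Python scripts to look and compute and a shell command to move; the robot and the scene stay as the last step left them, time stands still between calls to the robot, and variables do not carry over. Pictures are saved under pics/ and viewed, at most 10 in all, crops included, and the job is handed in when it is done.

```bash
ls; mkdir -p pics
python3 - <<'E'
from plant import observe, eyes
import cv2, numpy as np
print(observe())
for n in("scene","top"):
    p,d=eyes.snapshot(n); cv2.imwrite(f"pics/{n}0.png",p); np.save(f"pics/{n}0.npy",d)
    c=eyes.calibration(n); print(n,{k:np.round(v,4).tolist() if not isinstance(v,str) else v for k,v in c.items()})
c=eyes.calibration("wrist");print({k:np.round(v,4).tolist() if not isinstance(v,str) else v for k,v in c.items()})
E
```

```text
pics
{'t': 0.0, 'qpos': array([-1.26088642e+00,  2.64772542e-01,  1.60542503e+00,  2.62618910e-05,
        1.27366075e+00, -3.69129615e-02]), 'qvel': array([-0.00144666, -0.00032739,  0.00082248,  0.00116032, -0.0003685 ,
        0.00110121]), 'joint_torque': array([ 1.11868078e-03, -5.15108871e+01, -3.67315900e+01,  1.88519180e-04,
        1.29348447e-02, -4.29168509e-06]), 'eef_pos': array([ 229.21160267, -634.1006345 ,  229.92138602]), 'orientation': array([ 9.85001912e-01,  1.72539706e-01, -1.41715820e-04, -1.12400388e-03]), 'force': array([ 0.48441899, -0.90096888, -0.82142696]), 'moment': array([ 0.0178507 , -0.00076569, -0.02385083]), 'grip_force': 0.0, 'grip_width': 85.5118475318516}
scene {'camera_matrix': [[367.4088, 0.0, 313.285], [0.0, 367.4088, 201.1417], [0.0, 0.0, 1.0]], 'T': [[0.6617, 0.348, -0.6641, -14.0197], [-0.7495, 0.2838, -0.5981, -629.0291], [-0.0197, 0.8935, 0.4486, 457.4415], [0.0, 0.0, 0.0, 1.0]]}
top {'camera_matrix': [[370.5481, 0.0, 311.6805], [0.0, 370.5481, 202.6053], [0.0, 0.0, 1.0]], 'T': [[0.0209, 0.9972, -0.0716, 452.7474], [-0.9989, 0.0238, 0.0394, -98.6628], [0.041, 0.0707, 0.9967, 916.7952], [0.0, 0.0, 0.0, 1.0]]}
{'camera_matrix': [[309.7069, 0.0, 322.6991], [0.0, 309.7069, 199.3857], [0.0, 0.0, 1.0]], 'hand_eye': [[0.0004, 0.9545, 0.2983, 75.2174], [1.0, -0.0005, 0.0003, 0.4612], [0.0004, 0.2983, -0.9545, -143.4831], [0.0, 0.0, 0.0, 1.0]]}
```

View pics/scene0.png

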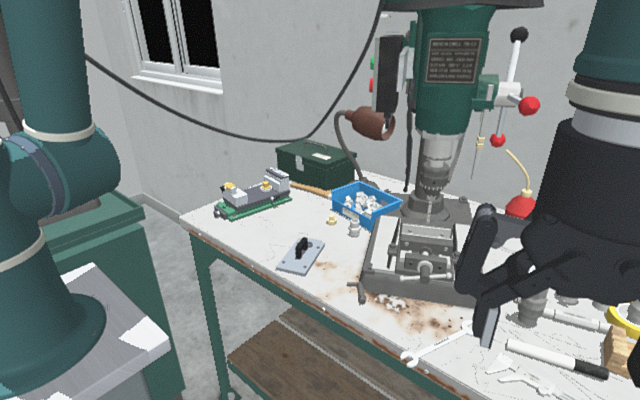

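View pics/top0.png

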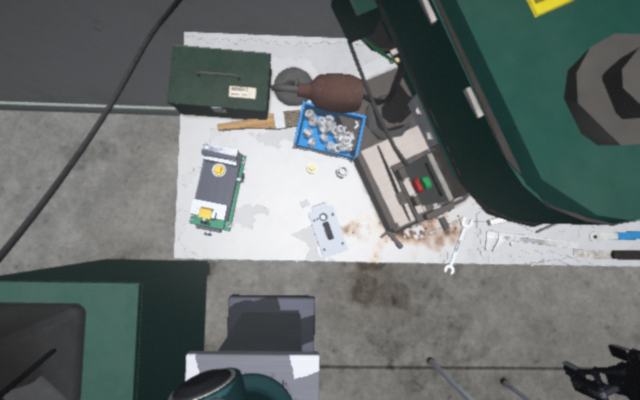

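The scene view shows the plate around (301,253) and the jig around (255,197). In the top view the plate is at (327,230) and the jig at (217,190), with its lip towards the top and its catch near (206,215). I'll enlarge the top view and get the point cloud.

```bash
cat > h.py <<'E'
import numpy as np, cv2
from plant import observe, eyes
from scipy.spatial.transform import Rotation as R
def cloud(n,d,T=None):
    c=eyes.calibration(n);K=c["camera_matrix"];v,u=np.mgrid[:400,:640].astype(float)
    a=(u-K[0,2])/K[0,0];b=(v-K[1,2])/K[1,1]
    if n=="wrist":
        r=np.hypot(a,b)+1e-9;k=np.tan(r)/r;a,b=a*k,b*k;T=T@c["hand_eye"]
    else:T=c["T"]
    P=np.stack([a*d,-b*d,-d,np.ones_like(d)],-1)
    P=(P@np.asarray(T).T)[...,:3];P[d<=0]=np.nan
    return P
def tcp():
    s=observe();T=np.eye(4);T[:3,:3]=R.from_quat(s["orientation"]).as_matrix();T[:3,3]=s["eef_pos"];return T
E
python3 - <<'E'
from h import *
p=cv2.imread("pics/top0.png");d=np.load("pics/top0.npy");P=cloud("top",d)
cv2.imwrite("pics/c0.png",cv2.resize(p[140:265,180:360],None,fx=4.4,fy=4.4,interpolation=cv2.INTER_CUBIC))
for (u,v) in [(327,230),(323,212),(219,170),(206,214),(217,190),(222,152),(240,160),(311,169),(341,172),(393,240),(270,230),(330,180)]: print(u,v,np.round(P[v,u],1))
# plate px
m=(P[...,2]>4)&(P[...,2]<16);m[:,:295]=0;m[:,352:]=0;m[:200]=0;m[260:]=0
q=P[m];print(len(q),cv2.minAreaRect(q[:,:2].astype(np.float32)))
m=(P[...,2]>20)&(P[...,2]<50);m[:,:295]=0;m[:,352:]=0;m[:200]=0;m[260:]=0
q=P[m];print(len(q),cv2.minAreaRect(q[:,:2].astype(np.float32)),np.percentile(q[:,2],[10,50,90]))
E
```

```text
327 230 [ 451.6 -171.1   38.5]
323 212 [ 495.6 -163.     6.8]
219 170 [585.5  84.4  55. ]
206 214 [481.8 104.6  77.7]
217 190 [541.2  92.6  29.9]
222 152 [623.4  74.4  77.5]
240 160 [614.8  40.6  30.7]
311 169 [ 599.  -130.6   22.5]
341 172 [ 593.7 -204.2   22.3]
393 240 [ 430.5 -335.9   12.8]
270 230 [ 4.487e+02 -3.380e+01  3.000e-01]
330 180 [ 5.763e+02 -1.795e+02  3.000e-01]
1209 ((452.881591796875, -164.40887451171875), (134.4294891357422, 131.24032592773438), 6.267115116119385)
96 ((451.7881164550781, -174.0101318359375), (43.3373908996582, 11.949840545654297), 20.563913345336914) [35.02391503 37.27182693 39.87917067]
```

View pics/c0.png

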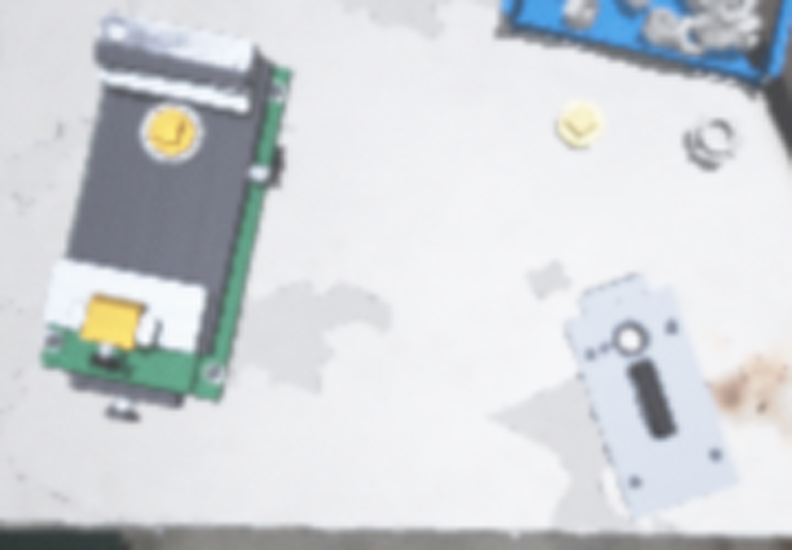

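The top crop shows the plate at top-image (327,230) with its tongue up-left, so yaw is about +20.6°. The jig's yaw is about −11°, with its plug at (219,170). The handle centre is near (452,−174). Next I draw the arm in and swing past the drill.

```bash
cat >> h.py <<'E'
def go(pos,yaw=None,tilt=0):
    """print shift/turn fractions from measured pose to pos; yaw/tilt deg (tilt>0 = tongue end down)"""
    T=tcp();d=T[:3,:3].T@(np.asarray(pos,float)-T[:3,3]);out=["dpos",np.round(d/100,4).tolist()]
    if yaw is not None:
        Rt=R.from_euler("ZY",[yaw,tilt],degrees=True)*R.from_euler("x",180,degrees=True)
        out+=["rot",np.round((R.from_matrix(T[:3,:3]).inv()*Rt).as_rotvec()/2/np.pi,4).tolist()]
    print(*out)
E
python3 -m crank '[{"delta_pos":[0,-0.5,0],"rot":[0,0,0]},{"delta_pos":[0,-1,0],"rot":[0,0,0]}]'
python3 -m crank '[{"delta_pos":[0,-0.5,0],"rot":[0,0,0]},{"delta_pos":[0,-1,0],"rot":[0,0,0]},{"delta_pos":[0,-1,0],"rot":[0,0,0]}]'
python3 -m crank '[{"delta_pos":[0,-0.5,0],"rot":[0,0,0]},{"delta_pos":[0,-0.6,0],"rot":[0,0,0]},{"delta_pos":[0,-0.6,0],"rot":[0,0,0]}]'
python3 -c "
from h import *
go([290,-300,235],20.6);go([385,-165,235],20.6)"
```

```text
t: 0.35
eef_pos: [195.0, -539.5, 230.0]
orientation: [0.985, 0.173, -0.0, -0.001]
force: [0.9, 0.5, -0.0]
grip_width: 85.1
grip_force: 0.0
t: 0.72
eef_pos: [160.3, -443.0, 230.0]
orientation: [0.985, 0.173, -0.0, -0.001]
force: [0.7, -0.4, 0.0]
grip_width: 85.3
grip_force: 0.0
t: 1.1
eef_pos: [141.3, -391.0, 231.7]
orientation: [0.985, 0.172, 0.0, 0.001]
force: [0.2, -0.3, -0.2]
grip_width: 85.4
grip_force: 0.0
dpos [1.708, -0.3501, -0.0342] rot [0.0003, 0.0, -0.002]
dpos [3.0602, -1.297, -0.0359] rot [0.0003, 0.0, -0.002]
```

```bash
python3 -m crank '[{"delta_pos":[0.45,-0.1,0],"rot":[0,0,0]},{"delta_pos":[0.9,-0.18,0],"rot":[0,0,0]},{"delta_pos":[0.9,-0.18,0],"rot":[0,0,0]}]' 40
python3 -m crank '[{"delta_pos":[0.4,-0.1,0],"rot":[0,0,0]},{"delta_pos":[0.8,-0.18,0],"rot":[0,0,0]},{"delta_pos":[0.8,-0.18,0],"rot":[0,0,0]}]'
python3 -m crank '[{"delta_pos":[0.45,-0.3,0],"rot":[0,0,0]},{"delta_pos":[0.9,-0.6,0],"rot":[0,0,0]},{"delta_pos":[0.9,-0.6,0],"rot":[0,0,0]}]'
python3 -c "
from h import *
go([400,-190,235],20.6);go([451.8,-174,135],20.6)"
```

```text
t: 1.48
eef_pos: [222.3, -343.0, 231.7]
orientation: [0.985, 0.175, 0.001, 0.0]
force: [0.1, -0.3, -0.5]
grip_width: 39.9
grip_force: 0.0
t: 1.85
eef_pos: [290.5, -299.1, 231.6]
orientation: [0.985, 0.174, 0.0, 0.0]
force: [-0.4, -0.3, -0.1]
grip_width: 40.3
grip_force: 0.0
t: 2.22
eef_pos: [354.3, -210.8, 231.5]
orientation: [0.985, 0.175, 0.0, 0.0]
force: [-0.6, -1.1, -0.9]
grip_width: 40.3
grip_force: 0.0
dpos [0.5003, -0.0383, -0.0353] rot [0.0, -0.0, -0.0013]
dpos [1.0414, -0.0105, 0.9649] rot [0.0, -0.0, -0.0013]
```

```bash
python3 -m crank '[{"delta_pos":[0.5,-0.04,0],"rot":[0,0,-0.001]},{"delta_pos":[0.5,-0.04,0],"rot":[0,0,-0.001]},{"delta_pos":[0.5,-0.04,0],"rot":[0,0,-0.001]}]'
python3 - <<'E'
from h import *
T=tcp();p,d=eyes.snapshot("wrist");cv2.imwrite("pics/w1.png",p);np.save("pics/w1.npy",d);np.save("pics/w1T.npy",T)
P=cloud("wrist",d,T)
near=np.hypot(P[...,0]-452,P[...,1]+172)<75
for lo,hi in((5.5,11),(30,45)):
    m=near&(P[...,2]>lo)&(P[...,2]<hi);q=P[m];c,s,a=cv2.minAreaRect(q[:,:2].astype(np.float32))
    print(len(q),c,s,a,np.percentile(q[:,2],[10,50,90]))
m=near&(P[...,2]<3);print("bench",np.nanmedian(P[m][:,2]))
E
```

```text
t: 2.6
eef_pos: [397.8, -192.3, 231.0]
orientation: [0.985, 0.175, -0.001, 0.0]
force: [0.3, 0.5, -0.2]
grip_width: 39.9
grip_force: 0.0
4951 (453.04058837890625, -172.76588439941406) (129.7978057861328, 65.03406524658203) 20.151458740234375 [7.60466139 8.83416505 9.89843082]
423 (449.26397705078125, -174.07249450683594) (41.90810775756836, 10.95726490020752) 20.19463348388672 [37.20922426 38.50614683 39.64914258]
bench 0.8725136846117607
```

View pics/w1.png

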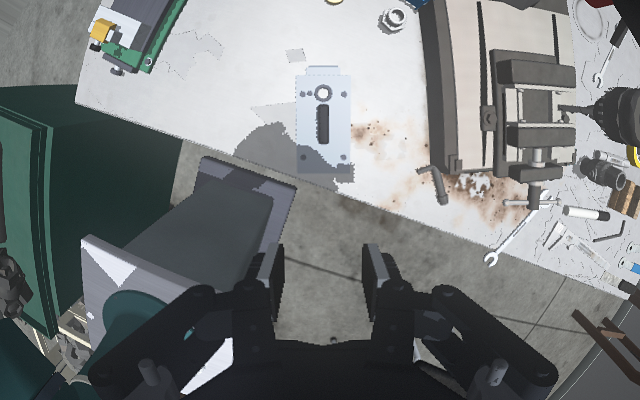

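The picture shows the plate at about (323,120), tongue up, with the handle at (322,125) and nothing crowding it. Descending onto the handle.

```bash
python3 -c "
from h import *
go([449.3,-174.1,15],20.15)"
```

```text
dpos [0.5506, 0.0077, 2.1596] rot [-0.0, 0.0002, -0.0]
```

```bash
python3 -m crank '[{"delta_pos":[0.3,0.008,0.5],"rot":[0,0,0]},{"delta_pos":[0.55,0.008,1],"rot":[0,0,0]},{"delta_pos":[0.55,0.008,1],"rot":[0,0,0]}]'
python3 -m crank '[{"delta_pos":[0,0,0.5],"rot":[0,0,0]},{"delta_pos":[0,0,0.8],"rot":[0,0,0]},{"delta_pos":[0,0,0.8],"rot":[0,0,0]}]'
python3 -c "
from h import *
go([449.3,-174.1,15],20.15)"
```

```text
t: 3.02
eef_pos: [446.9, -171.9, 126.9]
orientation: [0.984, 0.175, -0.004, -0.003]
force: [-0.3, 0.6, -0.6]
grip_width: 40.4
grip_force: 0.0
t: 3.4
eef_pos: [448.3, -173.1, 50.8]
orientation: [0.985, 0.175, -0.002, -0.001]
force: [0.7, 0.8, -0.3]
grip_width: 39.7
grip_force: 0.0
dpos [0.0071, 0.0137, 0.3577] rot [-0.0003, 0.0005, 0.0]
```

```bash
python3 -m crank '[{"delta_pos":[0.005,0.01,0.25],"rot":[0,0,0]},{"delta_pos":[0.005,0.01,0.34],"rot":[0,0,0]},{"delta_pos":[0.005,0.01,0.34],"rot":[0,0,0]}]'
python3 -m crank '[{"delta_pos":[0,0,0],"rot":[0,0,0]},{"delta_pos":[0,0,0],"rot":[0,0,0]},{"delta_pos":[0,0,0],"rot":[0,0,0]},{"delta_pos":[0,0,0],"rot":[0,0,0]},{"delta_pos":[0,0,0],"rot":[0,0,0]}]' 0
python3 -c "
from h import *
go([449.3,-174.1,15],20.15)"
```

```text
t: 3.78
eef_pos: [451.6, -174.0, 18.4]
orientation: [0.984, 0.175, 0.0, 0.0]
force: [0.3, 0.2, 0.1]
grip_width: 40.1
grip_force: 0.0
t: 4.4
eef_pos: [452.3, -173.7, 18.7]
orientation: [0.984, 0.176, 0.001, 0.001]
force: [-0.7, 0.7, 6.4]
grip_width: 10.7
grip_force: 61.1
dpos [-0.0294, -0.007, 0.0369] rot [0.0002, -0.0002, 0.0002]
```

```bash
python3 -m crank '[{"delta_pos":[0,0,-0.1],"rot":[0,0,0]},{"delta_pos":[0,0,-0.5],"rot":[0,0,0]},{"delta_pos":[0,0,-1],"rot":[0,0,0]},{"delta_pos":[0,0,-1],"rot":[0,0,0]}]'
python3 - <<'E'
from h import *
p=cv2.imread("pics/top0.png");d=np.load("pics/top0.npy");P=cloud("top",d)
reg=np.zeros(d.shape,bool);reg[140:240,185:250]=1
def rect(n,m):
    q=P[m&reg]; print(n,len(q),cv2.minAreaRect(q[:,:2].astype(np.float32)),np.median(q[:,2]))
z=P[...,2];hsv=cv2.cvtColor(p,cv2.COLOR_BGR2HSV)
rect("all>12",z>12)
rect("brass",(hsv[...,0]>18)&(hsv[...,0]<35)&(hsv[...,1]>120)&(np.arange(400)[:,None]<185)&(z>45))
rect("catch",(hsv[...,0]>18)&(hsv[...,0]<35)&(hsv[...,1]>120)&(np.arange(400)[:,None]>195)&(z>45))
rect("lip",(z>68)&(np.arange(400)[:,None]<175))
rect("seat58",(z>54)&(z<63)&(np.arange(400)[:,None]>190)); rect("lipflat",(z>54)&(np.arange(400)[:,None]<165))
E
```

```text
t: 4.9
eef_pos: [454.8, -174.9, 122.0]
orientation: [0.984, 0.176, 0.004, 0.003]
force: [0.6, -0.4, -3.2]
grip_width: 10.5
grip_force: 59.9
all>12 3221 ((535.8681640625, 92.4371566772461), (102.57018280029297, 209.17396545410156), 77.87832641601562) 33.27229508966718
brass 38 ((588.5556030273438, 87.93184661865234), (12.793476104736328, 13.239753723144531), 77.99159240722656) 54.11809249942081
catch 93 ((484.5076904296875, 106.51900482177734), (22.879962921142578, 20.567039489746094), 76.59403228759766) 78.09617102097639
lip 424 ((625.49755859375, 82.247802734375), (80.7879867553711, 28.05230712890625), 79.63629150390625) 75.6299220500693
seat58 350 ((494.4358215332031, 106.03202819824219), (80.08061218261719, 33.80536651611328), 79.93006134033203) 57.676622199896485
lipflat 583 ((622.4253540039062, 82.81903076171875), (80.78713989257812, 34.31385803222656), 79.58206939697266) 74.95185716151047
```

```bash
python3 -m crank '[{"delta_pos":[0,-0.4,-0.2],"rot":[0,0,0.028]},{"delta_pos":[0,-0.8,-0.3],"rot":[0,0,0.056]},{"delta_pos":[0,-1,-0.3],"rot":[0,0,0.085]},{"delta_pos":[0,-1,-0.3],"rot":[0,0,0.085]}]'
python3 -c "
from h import *
go([495,104,150],-10.3,0);go([495,104,150],-10.3,15)"
```

```text
t: 5.4
eef_pos: [414.7, -78.2, 145.5]
orientation: [0.996, -0.089, -0.002, -0.0]
force: [-0.7, -0.2, -3.8]
grip_width: 10.7
grip_force: 60.1
dpos [0.4681, -1.935, -0.0456] rot [-0.0, 0.0005, 0.0003]
dpos [0.4681, -1.935, -0.0456] rot [0.0, -0.0411, 0.0003]
```

```bash
python3 -m crank '[{"delta_pos":[0.2,-0.5,0],"rot":[0,0,0]},{"delta_pos":[0.25,-1,0],"rot":[0,0,0]},{"delta_pos":[0.25,-1,0],"rot":[0,0,0]}]'
python3 -m crank '[{"delta_pos":[0.2,-0.5,0],"rot":[0,0,0]},{"delta_pos":[0.22,-0.93,0],"rot":[0,0,0]},{"delta_pos":[0.22,-0.93,0],"rot":[0,0,0]},{"delta_pos":[0.22,-0.93,0],"rot":[0,0,0]},{"delta_pos":[0.22,-0.93,0],"rot":[0,0,0]}]'
python3 - <<'E'
from h import *
for i in range(3):
    T=tcp();p,d=eyes.snapshot("wrist");cv2.imwrite(f"pics/w2_{i}.png",p);np.save(f"pics/w2_{i}.npy",d);np.save(f"pics/w2T_{i}.npy",T);print(np.round(T[:3,3],1))
go([495,104,150],-10.3,0)
E
```

```text
t: 5.78
eef_pos: [459.8, 16.2, 146.2]
orientation: [0.996, -0.087, -0.001, -0.0]
force: [0.1, -0.4, -3.0]
grip_width: 10.6
grip_force: 60.4
t: 6.4
eef_pos: [497.1, 100.4, 146.6]
orientation: [0.996, -0.091, -0.001, 0.0]
force: [0.3, 0.2, -2.8]
grip_width: 10.7
grip_force: 60.7
[497.1 100.4 146.6]
[497.3 100.5 146.9]
[497.4 100.6 147.1]
dpos [-0.0306, -0.0264, -0.0278] rot [0.0, 0.0, -0.0004]
```

View pics/w2_0.png

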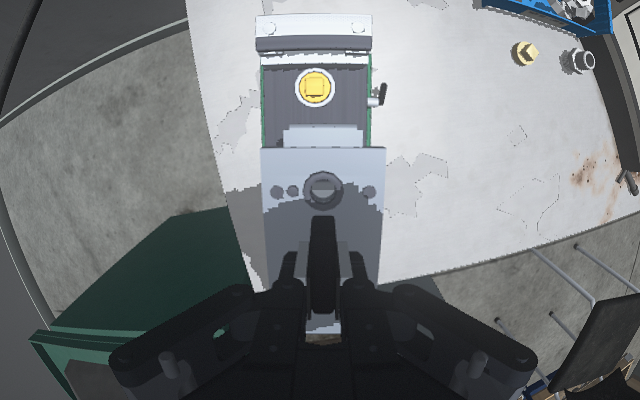

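The view shows the held plate (rows 125–285) lined up before the jig. The plug is at (315,87) and the front edge of the lip is near row 50. Now I measure the plate in tool axes and the jig relative to it.

Run:
```python
from h import *
p=cv2.imread("pics/w2_0.png");d=np.median([np.load(f"pics/w2_{i}.npy") for i in range(3)],0);T=np.load("pics/w2T_1.npy")
Q=cloud("wrist",d,np.eye(4));P=cloud("wrist",d,T)
print("yaw tool",np.degrees(np.arctan2(T[1,0],T[0,0])))
rows,cols=np.mgrid[:400,:640]
# plate in tool frame
m=(rows>120)&(rows<235)&(cols>255)&(cols<390)&(Q[...,2]>-8)&(Q[...,2]<22)
q=Q[m];q=q[np.isfinite(q[:,0])];print("n",len(q),"z pct",np.percentile(q[:,2],[5,25,50,75,95]))
flat=(rows>155)&(rows<235)&(cols>262)&(cols<380)&(np.abs(Q[...,2]-np.median(q[:,2]))<4)
f=Q[flat];A=np.c_[f[:,:2],np.ones(len(f))];s=np.linalg.lstsq(A,f[:,2],rcond=None)[0];print("plane z=%.4f x+%.4f y+%.2f"%tuple(s))
tip=q[np.abs(q[:,1])<14];print("tongue max x",np.percentile(tip[:,0],[98,99.5,100]),"z near tip",np.median(tip[tip[:,0]>tip[:,0].max()-6][:,2]))
for lo,hi in((20,30),(30,40),(40,48)):
    e=q[(q[:,0]>lo)&(q[:,0]<hi)];print("body y",np.percentile(e[:,1],[.5,99.5]))
e=q[(q[:,0]>57)];print("tongue y",np.percentile(e[:,1],[.5,99.5]))
e=q[np.abs(q[:,1])>24];print("shoulder x",np.percentile(e[:,0],[99,100]))
# jig in tool frame (level)
hsv=cv2.cvtColor(p,cv2.COLOR_BGR2HSV)
br=(hsv[...,0]>18)&(hsv[...,0]<35)&(hsv[...,1]>120)&(rows<110)&(cols>290)&(cols<340)
b=P[br];print("plug world",len(b),cv2.minAreaRect(b[:,:2].astype(np.float32)),np.median(b[:,2]))
r=(rows<70)&(cols>230)&(cols<400)
for lo,hi in((68,73),(73,79)):
    l=P[r&(P[...,2]>lo)&(P[...,2]<hi)];print("lip",len(l),cv2.minAreaRect(l[:,:2].astype(np.float32)))
for v in range(10,104,4): print(v,[np.round(P[v,c],1).tolist() for c in (275,345)])
# green base sides
```

```text
yaw tool -10.436128744649213
n 12162 z pct [ 6.02894741  9.53938321  9.94250442 10.41053119 12.43875984]
plane z=-0.0039 x+0.0024 y+9.75
tongue max x [65.85720574 66.69099419 66.80590251] z near tip 12.168358586976524
body y [-30.52726743  32.64703726]
body y [-31.07692572  32.61337701]
body y [-31.09318     32.63816805]
tongue y [-18.91364025  20.66366968]
shoulder x [54.74739232 54.89498419]
plug world 379 ((587.2210083007812, 89.71755981445312), (24.229639053344727, 23.535905838012695), 16.75818634033203) 44.18802535275992
lip 181 ((610.9404296875, 85.01998901367188), (79.19859313964844, 2.267362594604492), 79.67257690429688)
lip 4202 ((624.1361083984375, 82.71224975585938), (80.62458801269531, 26.77947425842285), 79.5318832397461)
10 [[671.2, 112.4, 1.6], [658.6, 48.9, 0.8]]
14 [[667.3, 113.2, 0.9], [632.9, 59.2, 76.5]]
18 [[639.3, 106.6, 76.4], [629.5, 59.9, 77.8]]
22 [[636.2, 107.0, 77.0], [626.7, 60.4, 77.3]]
26 [[632.9, 107.4, 78.1], [623.8, 61.0, 77.4]]
30 [[630.3, 108.0, 77.0], [621.0, 61.5, 77.3]]
34 [[627.7, 108.6, 76.2], [618.2, 62.0, 76.8]]
38 [[624.5, 109.0, 77.2], [615.3, 62.5, 77.2]]
42 [[621.7, 109.6, 77.2], [612.7, 62.9, 75.8]]
46 [[618.9, 110.1, 76.9], [609.6, 63.6, 77.1]]
50 [[616.3, 110.8, 75.5], [607.5, 63.7, 73.0]]
54 [[615.0, 112.2, 67.9], [606.2, 63.2, 62.7]]
58 [[613.7, 113.8, 58.8], [603.7, 63.4, 59.4]]
62 [[610.8, 114.4, 58.3], [600.8, 63.9, 59.1]]
66 [[609.4, 116.3, 47.5], [599.1, 63.4, 47.0]]
70 [[608.5, 118.9, 32.4], [597.3, 62.7, 33.5]]
74 [[605.1, 119.5, 32.6], [594.1, 63.3, 33.1]]
78 [[601.7, 120.0, 33.4], [590.8, 63.8, 32.5]]
82 [[598.4, 120.6, 33.3], [587.5, 64.5, 33.0]]
86 [[595.1, 121.3, 32.7], [584.2, 65.0, 32.0]]
90 [[591.8, 122.0, 32.9], [580.9, 65.6, 32.6]]
94 [[588.5, 122.6, 33.0], [577.6, 66.2, 32.4]]
98 [[585.2, 123.2, 33.4], [574.3, 66.8, 32.7]]
102 [[582.0, 124.0, 32.1], [571.1, 67.4, 33.4]]
```

Run:
```python
import cv2
p=cv2.imread("pics/w2_0.png");cv2.imwrite("pics/c2.png",cv2.resize(p[5:160,240:400],None,fx=3.8,fy=3.8,interpolation=cv2.INTER_CUBIC))
```

```text
(no output)
```

View pics/c2.png

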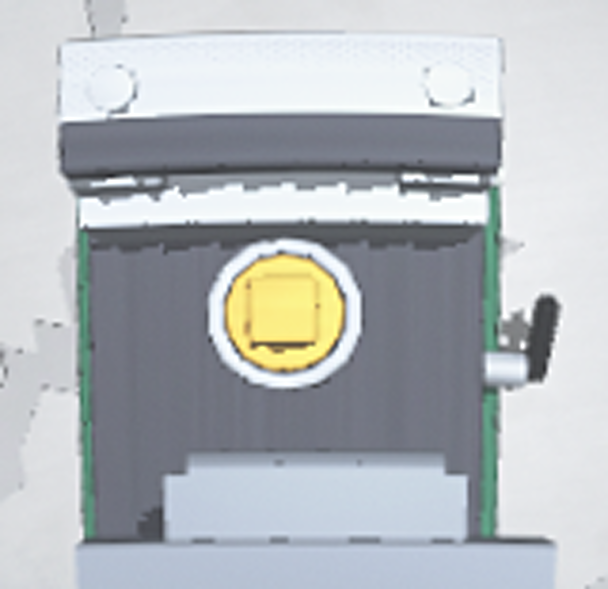

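The crop shows the plug at crop (283,312), the exposed seat strip around row 205, and the pocket between cols 165 and 400, centred on the lip. The tongue runs parallel to the pocket but sits about 6 mm to the right of its axis. I'll tip the plate 15° and hover just before the lip.

```bash
python3 -m crank '[{"delta_pos":[0.2,-0.06,0],"rot":[0,-0.02,0]},{"delta_pos":[0.4,-0.08,0.2],"rot":[0,-0.041,0]},{"delta_pos":[0.4,-0.08,0.3],"rot":[0,-0.041,0]},{"delta_pos":[0.4,-0.08,0.3],"rot":[0,-0.041,0]},{"delta_pos":[0.4,-0.08,0.3],"rot":[0,-0.041,0]}]'
python3 -c "
from h import *
go([547.7,97.5,98.7],-10.45,15)
go([546.7,97.7,106],-10.45,15)"
```

```text
t: 7.18
eef_pos: [538.2, 102.5, 118.6]
orientation: [0.988, -0.09, -0.127, -0.012]
force: [0.5, -0.2, -2.0]
grip_width: 10.5
grip_force: 60.6
dpos [0.1498, 0.0326, 0.166] rot [-0.0, -0.001, 0.0003]
dpos [0.1214, 0.0324, 0.098] rot [-0.0, -0.001, 0.0003]
```

```bash
python3 -m crank '[{"delta_pos":[0.12,0.03,0.1],"rot":[0,-0.001,0]},{"delta_pos":[0.12,0.03,0.1],"rot":[0,-0.001,0]},{"delta_pos":[0.12,0.03,0.1],"rot":[0,-0.001,0]},{"delta_pos":[0.12,0.03,0.1],"rot":[0,-0.001,0]}]'
python3 - <<'E'
from h import *
T=tcp();p,d=eyes.snapshot("wrist");np.save("pics/w3.npy",d);np.save("pics/w3T.npy",T);cv2.imwrite("pics/w3.png",p)
P=cloud("wrist",d,T);cv2.imwrite("pics/c3.png",cv2.resize(p[0:180,220:420],None,fx=3.3,fy=3.3,interpolation=cv2.INTER_CUBIC))
go([547.7,97.5,98.7],-10.45,15)
E
```

```text
t: 7.68
eef_pos: [546.9, 98.0, 104.9]
orientation: [0.987, -0.09, -0.131, -0.012]
force: [0.2, -0.4, -3.8]
grip_width: 10.6
grip_force: 60.6
dpos [0.0243, 0.0035, 0.0571] rot [0.0, 0.0003, 0.0002]
```

View pics/c3.png

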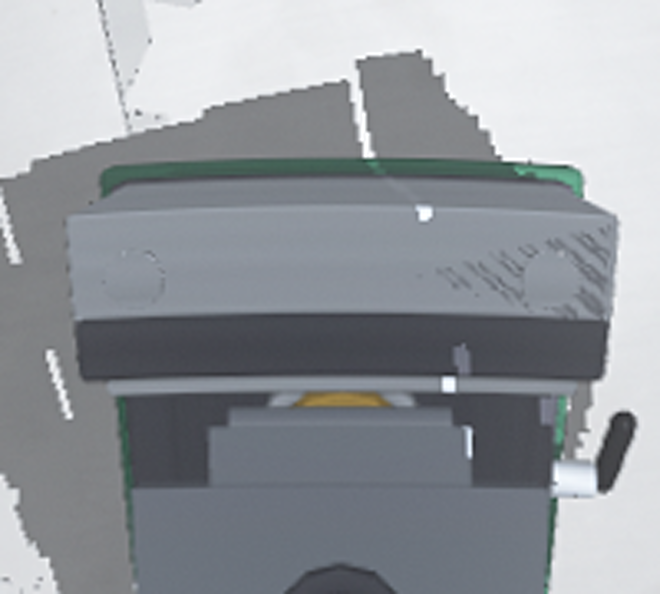

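The crop shows the tongue centred at col 341 and the lip at col 343, so the lateral alignment is good. The nose (row 408) is still short of the seat strip (row 385). Measuring the gap.

Run:
```python
from h import *
d=np.load("pics/w3.npy");T=np.load("pics/w3T.npy");P=cloud("wrist",d,T)
a=np.radians(-10.45);u=np.array([np.cos(a),np.sin(a)]);n=np.array([-u[1],u[0]]);O=np.array([619.8,83.4])
S=P[...,:2]-O;X=S@u;Y=S@n;Z=P[...,2]
for v in range(88,152,4): print(v,[(round(X[v,c],1),round(Y[v,c],1),round(Z[v,c],1)) for c in (300,323,346)])
rows,cols=np.mgrid[:400,:640]
L=(rows>60)&(rows<100)&(Z>71)&(Z<82)&(np.abs(X)<30);print("lip X min",np.percentile(X[L],[0,1,2]),"Y",np.percentile(Y[L],[.5,99.5]),np.median(Z[L]))
L=(rows>123)&(rows<130)&(cols>280)&(cols<368)&(Z>62)&(X<-5);print("tong: X max",np.percentile(X[L],[98,100]),np.percentile(Y[L],[1,99]),np.median(Z[L]))
L=(rows>132)&(rows<144)&(cols>275)&(cols<372)&(Z>62);print("tong Y",np.percentile(Y[L],[1,99]))
```

```text
88 [(np.float64(5.0), np.float64(11.2), np.float64(76.9)), (np.float64(5.0), np.float64(0.2), np.float64(77.3)), (np.float64(5.1), np.float64(-10.6), np.float64(77.2))]
92 [(np.float64(3.1), np.float64(11.2), np.float64(77.4)), (np.float64(2.9), np.float64(0.2), np.float64(76.9)), (np.float64(3.2), np.float64(-10.7), np.float64(77.6))]
96 [(np.float64(1.1), np.float64(11.2), np.float64(77.3)), (np.float64(1.1), np.float64(0.2), np.float64(77.6)), (np.float64(1.3), np.float64(-10.7), np.float64(77.7))]
100 [(np.float64(-1.0), np.float64(11.3), np.float64(76.7)), (np.float64(-1.1), np.float64(0.2), np.float64(76.7)), (np.float64(-1.2), np.float64(-10.9), np.float64(75.9))]
104 [(np.float64(-3.2), np.float64(11.4), np.float64(76.3)), (np.float64(-3.0), np.float64(0.2), np.float64(77.1)), (np.float64(-3.0), np.float64(-10.9), np.float64(76.9))]
108 [(np.float64(-5.2), np.float64(11.4), np.float64(76.5)), (np.float64(-4.8), np.float64(0.2), np.float64(78.0)), (np.float64(-4.7), np.float64(-10.9), np.float64(77.9))]
112 [(np.float64(-7.3), np.float64(11.5), np.float64(76.1)), (np.float64(-
[... 1199 characters left out ...]
p.float64(79.1)), (np.float64(-21.7), np.float64(0.2), np.float64(77.7)), (np.float64(-21.3), np.float64(-11.4), np.float64(78.4))]
144 [(np.float64(-23.3), np.float64(11.7), np.float64(79.0)), (np.float64(-23.9), np.float64(0.2), np.float64(77.6)), (np.float64(-23.6), np.float64(-11.5), np.float64(78.0))]
148 [(np.float64(-24.7), np.float64(11.7), np.float64(80.8)), (np.float64(-24.7), np.float64(0.2), np.float64(80.9)), (np.float64(-24.6), np.float64(-11.3), np.float64(81.1))]
lip X min [-0.87873107 -0.35733509 -0.04252778] Y [-39.2086875   39.48702005] 76.90562324695136
tong: X max [-13.76935825 -13.28727631] [-17.4383662   17.78701149] 75.86174873010401
tong Y [-19.43369077  20.0104911 ]
```

```bash
python3 -m crank '[{"delta_pos":[0.02,0,0.04],"rot":[0,0,0]},{"delta_pos":[0.033,0,0.084],"rot":[0,0,0]},{"delta_pos":[0.033,0,0.084],"rot":[0,0,0]},{"delta_pos":[0.033,0,0.084],"rot":[0,0,0]}]'
python3 -m crank '[{"delta_pos":[0.003,0,0.01],"rot":[0,0,0]},{"delta_pos":[0.003,0,0.01],"rot":[0,0,0]},{"delta_pos":[0.003,0,0.01],"rot":[0,0,0]}]'
python3 -m crank '[{"delta_pos":[0.003,0,0.01],"rot":[0,0,0]},{"delta_pos":[0.003,0,0.01],"rot":[0,0,0]},{"delta_pos":[0.003,0,0.01],"rot":[0,0,0]}]'
```

```text
t: 8.22
eef_pos: [547.7, 97.7, 95.4]
orientation: [0.987, -0.09, -0.131, -0.012]
force: [0.4, -0.3, -3.7]
grip_width: 10.6
grip_force: 60.6
t: 8.6
eef_pos: [547.9, 97.8, 94.6]
orientation: [0.987, -0.09, -0.131, -0.012]
force: [0.2, 0.1, -3.8]
grip_width: 10.7
grip_force: 60.6
t: 8.98
eef_pos: [547.9, 97.7, 93.5]
orientation: [0.987, -0.09, -0.131, -0.012]
force: [0.1, -0.4, -3.9]
grip_width: 10.3
grip_force: 60.6
```

```bash
python3 -m crank '[{"delta_pos":[0.003,0,0.01],"rot":[0,0,0]},{"delta_pos":[0.003,0,0.01],"rot":[0,0,0]},{"delta_pos":[0.003,0,0.01],"rot":[0,0,0]}]'
python3 -m crank '[{"delta_pos":[0.001,0,0.005],"rot":[0,0,0]},{"delta_pos":[0.001,0,0.005],"rot":[0,0,0]},{"delta_pos":[0.001,0,0.005],"rot":[0,0,0]}]'
```

```text
t: 9.35
eef_pos: [547.9, 97.8, 92.7]
orientation: [0.987, -0.09, -0.131, -0.012]
force: [-1.4, -0.1, 0.2]
grip_width: 10.8
grip_force: 61.0
t: 9.72
eef_pos: [547.7, 97.9, 92.4]
orientation: [0.987, -0.09, -0.131, -0.012]
force: [-3.6, 0.2, 3.8]
grip_width: 10.8
grip_force: 61.4
```

```bash
python3 -m crank '[{"delta_pos":[-0.003,0,-0.012],"rot":[0,0,0]},{"delta_pos":[0.016,0,-0.017],"rot":[0,0,0]},{"delta_pos":[0.036,0,-0.022],"rot":[0,0,0]},{"delta_pos":[0.036,0,-0.022],"rot":[0,0,0]}]'
python3 -m crank '[{"delta_pos":[0.02,0,-0.005],"rot":[0,0,0]},{"delta_pos":[0.039,0,-0.01],"rot":[0,0,0]},{"delta_pos":[0.039,0,-0.01],"rot":[0,0,0]}]'
python3 -c "
from h import *
T=tcp();a=np.radians(-10.45);u=np.array([np.cos(a),np.sin(a)]);n=np.array([-u[1],u[0]]);S=T[:2,3]-[619.8,83.4];print('axis X',S@u+57.5,'Y',S@n-.8)"
```

```text
t: 10.22
eef_pos: [552.2, 96.9, 92.8]
orientation: [0.987, -0.09, -0.131, -0.012]
force: [-1.2, 0.2, -1.6]
grip_width: 10.7
grip_force: 60.9
t: 10.6
eef_pos: [556.4, 96.2, 92.9]
orientation: [0.987, -0.09, -0.131, -0.012]
force: [0.6, -0.0, -3.2]
grip_width: 10.4
grip_force: 60.8
axis X -7.17992138249879 Y 0.23801885925933353
```

```bash
python3 -m crank '[{"delta_pos":[0.01,0,-0.0025],"rot":[0,0,0]},{"delta_pos":[0.024,0,-0.006],"rot":[0,0,0]},{"delta_pos":[0.024,0,-0.006],"rot":[0,0,0]}]'
python3 -m crank '[{"delta_pos":[0.01,0,-0.0025],"rot":[0,0,0]},{"delta_pos":[0.01,0,-0.0025],"rot":[0,0,0]},{"delta_pos":[0.01,0,-0.0025],"rot":[0,0,0]}]'
```

```text
t: 10.98
eef_pos: [558.5, 95.8, 92.9]
orientation: [0.987, -0.09, -0.131, -0.012]
force: [-0.5, -1.0, -3.1]
grip_width: 10.6
grip_force: 60.7
t: 11.35
eef_pos: [559.4, 95.6, 93.0]
orientation: [0.987, -0.09, -0.131, -0.012]
force: [0.1, -0.1, -3.8]
grip_width: 10.8
grip_force: 60.7
```

```bash
python3 -m crank '[{"delta_pos":[0.008,0,-0.002],"rot":[0,0,0]},{"delta_pos":[0.008,0,-0.002],"rot":[0,0,0]},{"delta_pos":[0.008,0,-0.002],"rot":[0,0,0]}]'
python3 -m crank '[{"delta_pos":[0.006,0,-0.0015],"rot":[0,0,0]},{"delta_pos":[0.006,0,-0.0015],"rot":[0,0,0]},{"delta_pos":[0.006,0,-0.0015],"rot":[0,0,0]}]'
```

```text
t: 11.72
eef_pos: [560.1, 95.5, 93.0]
orientation: [0.987, -0.09, -0.131, -0.012]
force: [-0.6, 0.2, -3.5]
grip_width: 10.5
grip_force: 60.8
t: 12.1
eef_pos: [560.7, 95.4, 93.0]
orientation: [0.987, -0.09, -0.131, -0.012]
force: [-0.5, 1.5, -2.4]
grip_width: 10.6
grip_force: 60.8
```

```bash
python3 -m crank '[{"delta_pos":[0.006,0,-0.0015],"rot":[0,0,0]},{"delta_pos":[0.006,0,-0.0015],"rot":[0,0,0]},{"delta_pos":[0.006,0,-0.0015],"rot":[0,0,0]}]'
python3 -m crank '[{"delta_pos":[0.006,0,-0.0015],"rot":[0,0,0]},{"delta_pos":[0.006,0,-0.0015],"rot":[0,0,0]},{"delta_pos":[0.006,0,-0.0015],"rot":[0,0,0]}]'
```

```text
t: 12.48
eef_pos: [561.2, 95.3, 93.0]
orientation: [0.987, -0.09, -0.131, -0.012]
force: [-2.3, 0.8, -1.6]
grip_width: 10.6
grip_force: 60.8
t: 12.85
eef_pos: [561.3, 95.3, 93.0]
orientation: [0.987, -0.09, -0.132, -0.012]
force: [-5.0, 1.2, 0.1]
grip_width: 10.7
grip_force: 60.9
```

Contact with the stop: about 5 N back at the expected depth, with the nose under the lip. Now I swing down about the nose axis in steps.

```bash
python3 -m crank '[{"delta_pos":[-0.005,0,0.03],"rot":[0,0.007,0]},{"delta_pos":[-0.0095,0,0.06],"rot":[0,0.0139,0]},{"delta_pos":[-0.0095,0,0.06],"rot":[0,0.0139,0]},{"delta_pos":[-0.0095,0,0.06],"rot":[0,0.0139,0]}]'
python3 -c "
from h import *
T=tcp();a=np.radians(-10.45);u=np.array([np.cos(a),np.sin(a),0]);N=T[:3,3]+T[:3,:3]@[63.7,.8,15.7];print('axis X',(N-[619.8,83.4,0])@u,'z',N[2],'tilt',np.degrees(np.arcsin(-T[2,0])))"
```

```text
t: 13.35
eef_pos: [559.0, 95.7, 87.7]
orientation: [0.992, -0.09, -0.089, -0.008]
force: [-5.6, 0.3, 1.6]
grip_width: 10.2
grip_force: 61.1
axis X -2.1270857627971287 z 60.92993969713278 tilt 10.209072851770724
```

```bash
python3 -m crank '[{"delta_pos":[-0.004,0,0.017],"rot":[0,0.0042,0]},{"delta_pos":[-0.004,0,0.017],"rot":[0,0.0042,0]},{"delta_pos":[-0.004,0,0.017],"rot":[0,0.0042,0]}]'
python3 -m crank '[{"delta_pos":[-0.0025,0,0.011],"rot":[0,0.0028,0]},{"delta_pos":[-0.0025,0,0.011],"rot":[0,0.0028,0]},{"delta_pos":[-0.0025,0,0.011],"rot":[0,0.0028,0]}]'
python3 -c "
from h import *
T=tcp();a=np.radians(-10.45);u=np.array([np.cos(a),np.sin(a),0]);N=T[:3,3]+T[:3,:3]@[63.7,.8,15.7];print('axis X',(N-[619.8,83.4,0])@u,'z',N[2],'tilt',np.degrees(np.arcsin(-T[2,0])),observe()['moment'])"
```

```text
t: 13.72
eef_pos: [558.3, 95.9, 86.0]
orientation: [0.993, -0.09, -0.076, -0.007]
force: [-6.9, 0.9, 2.6]
grip_width: 10.2
grip_force: 61.3
t: 14.1
eef_pos: [558.0, 96.0, 85.1]
orientation: [0.994, -0.09, -0.067, -0.006]
force: [-6.6, 1.2, 3.8]
grip_width: 10.4
grip_force: 61.4
axis X -2.049530758470926 z 60.990955801740604 tilt 7.714065218604165 [ 0.14527317  0.88277634 -0.03691878]
```

```bash
python3 -m crank '[{"delta_pos":[-0.0025,0,0.011],"rot":[0,0.0028,0]},{"delta_pos":[-0.0025,0,0.011],"rot":[0,0.0028,0]},{"delta_pos":[-0.0025,0,0.011],"rot":[0,0.0028,0]}]'
python3 - <<'E'
from h import *
print(observe()['moment'])
p,d=eyes.snapshot("scene");cv2.imwrite("pics/s4.png",cv2.resize(p[150:240,195:315],None,fx=6,fy=6,interpolation=cv2.INTER_CUBIC))
E
```

```text
t: 14.48
eef_pos: [558.0, 96.0, 84.6]
orientation: [0.994, -0.09, -0.058, -0.005]
force: [-6.2, 0.9, 5.5]
grip_width: 10.5
grip_force: 61.7
[ 0.17404406  1.16931946 -0.01370482]
```

View pics/s4.png

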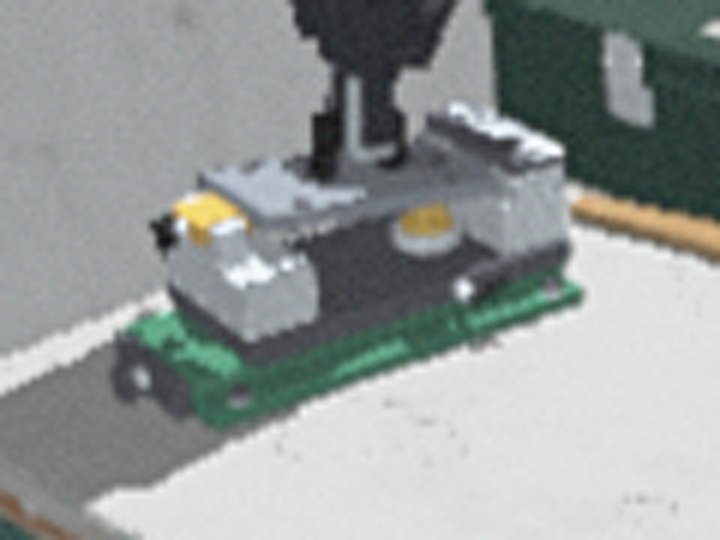

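The picture shows the tongue hooked under the lip (500,130) and the front edge resting on the brass catch's ramp at (215,215), above the plug. Releasing, retracting and shutting the fingers.

```bash
python3 -m crank '[{"delta_pos":[0,0,0],"rot":[0,0,0]},{"delta_pos":[0,0,0],"rot":[0,0,0]},{"delta_pos":[0,0,0],"rot":[0,0,0]},{"delta_pos":[0,0,0],"rot":[0,0,0]}]' 40
python3 -m crank '[{"delta_pos":[0,0,-0.2],"rot":[0,0,0]},{"delta_pos":[0,0,-0.6],"rot":[0,0,0]},{"delta_pos":[0,0,-0.6],"rot":[0,0,0]}]'
python3 -c "
from h import *
go([513.3,103.3,130],-10.45,0);go([513.3,103.3,95],-10.45,0)"
```

```text
t: 15.02
eef_pos: [558.3, 95.8, 83.7]
orientation: [0.994, -0.09, -0.057, -0.005]
force: [0.6, 0.1, 0.3]
grip_width: 39.8
grip_force: 0.0
t: 15.4
eef_pos: [568.8, 95.0, 148.9]
orientation: [0.995, -0.09, -0.052, -0.006]
force: [0.1, 0.1, -0.4]
grip_width: 40.1
grip_force: 0.0
dpos [-0.538, 0.0189, 0.2468] rot [-0.0004, 0.0168, 0.0002]
dpos [-0.5011, 0.0199, 0.5949] rot [-0.0004, 0.0168, 0.0002]
```

```bash
python3 -m crank '[{"delta_pos":[-0.25,0.01,0.1],"rot":[0,0.017,0]},{"delta_pos":[-0.54,0.019,0.25],"rot":[0,0.017,0]},{"delta_pos":[-0.54,0.019,0.25],"rot":[0,0.017,0]},{"delta_pos":[-0.54,0.019,0.25],"rot":[0,0.017,0]},{"delta_pos":[-0.54,0.019,0.25],"rot":[0,0.017,0]}]' 0
python3 - <<'E'
from h import *
T=tcp();p,d=eyes.snapshot("wrist");cv2.imwrite("pics/w5.png",p);np.save("pics/w5.npy",d);np.save("pics/w5T.npy",T)
cv2.imwrite("pics/c5.png",p[0:320,180:480])
P=cloud("wrist",d,T);a=np.radians(-10.45);u=np.array([np.cos(a),np.sin(a)]);n=np.array([-u[1],u[0]])
S=P[...,:2]-[619.8,83.4];X=S@u;Y=S@n;Z=P[...,2]
m=(X>-105)&(X<-20)&(np.abs(Y)<30)&(Z>60)&(Z<86)&~((np.abs(Y)<14))
q=np.c_[X[m],Y[m],np.ones(m.sum())];s=np.linalg.lstsq(q,Z[m],rcond=None)[0]
r=Z[m]-q@s;k=np.abs(r)<2;s=np.linalg.lstsq(q[k],Z[m][k],rcond=None)[0];print(m.sum(),"plane",s,"tilt",-np.degrees(np.arctan(s[0])),"z at X=-108",s@[-108,0,1])
for x in(-100,-80,-60,-40,-20):
    b=(np.abs(X-x)<4)&(np.abs(Z-(s[0]*X+s[1]*Y+s[2]))<2.5)&(np.abs(Y)<45);print(x,np.percentile(Y[b],[1,99]))
go([513.3,103.3,95],-10.45,0)
E
```

```text
t: 16.02
eef_pos: [510.5, 102.9, 125.6]
orientation: [0.996, -0.091, -0.003, -0.001]
force: [0.8, -0.2, 0.5]
grip_width: -0.2
grip_force: 0.0
6609 plane [-1.27818011e-01 -4.27405850e-04  6.66604265e+01] tilt 7.283936941079419 z at X=-108 80.46477167921783
-100 [-30.93917673  31.53198083]
-80 [-31.6518631   31.64178408]
-60 [-31.30865834  31.96711334]
-40 [-31.21881577  31.96387486]
-20 [-30.74264429  31.73935812]
dpos [0.0305, -0.009, 0.3042] rot [-0.0001, 0.001, 0.0002]
```

View pics/c5.png

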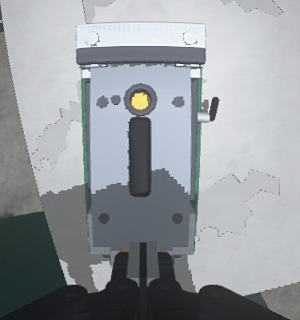

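The view shows the plate centred in the jig, with the plug (140,101) concentric under the bush. Plate tilt is 7.3° and the shut fingers are above the front part. Descending to press.

```bash
python3 -m crank '[{"delta_pos":[0.02,-0.009,0.2],"rot":[0,0.001,0]},{"delta_pos":[0.02,-0.009,0.4],"rot":[0,0.001,0]},{"delta_pos":[0.02,-0.009,0.4],"rot":[0,0.001,0]},{"delta_pos":[0.02,-0.009,0.4],"rot":[0,0.001,0]}]'
python3 -m crank '[{"delta_pos":[0,0,0.02],"rot":[0,0,0]},{"delta_pos":[0,0,0.03],"rot":[0,0,0]},{"delta_pos":[0,0,0.04],"rot":[0,0,0]},{"delta_pos":[0,0,0.04],"rot":[0,0,0]}]'
```

```text
t: 16.58
eef_pos: [511.5, 103.5, 85.3]
orientation: [0.996, -0.09, -0.001, -0.0]
force: [0.2, -0.7, 0.3]
grip_width: -0.2
grip_force: 0.0
t: 17.08
eef_pos: [510.9, 103.6, 81.0]
orientation: [0.996, -0.09, -0.001, -0.0]
force: [0.5, 0.4, 1.0]
grip_width: 0.1
grip_force: 0.5
```

```bash
python3 -m crank '[{"delta_pos":[0,0,0.01],"rot":[0,0,0]},{"delta_pos":[0,0,0.02],"rot":[0,0,0]},{"delta_pos":[0,0,0.02],"rot":[0,0,0]}]'
python3 -m crank '[{"delta_pos":[0,0,0.01],"rot":[0,0,0]},{"delta_pos":[0,0,0.02],"rot":[0,0,0]},{"delta_pos":[0,0,0.02],"rot":[0,0,0]}]'
```

```text
t: 17.45
eef_pos: [510.6, 103.7, 78.9]
orientation: [0.996, -0.09, -0.001, -0.0]
force: [-1.6, 0.5, 5.0]
grip_width: 0.1
grip_force: 2.3
t: 17.82
eef_pos: [510.4, 103.5, 76.2]
orientation: [0.996, -0.09, -0.001, 0.0]
force: [-0.0, 0.6, -0.0]
grip_width: -0.4
grip_force: 0.0
```

```bash
python3 -m crank '[{"delta_pos":[0,0,0.02],"rot":[0,0,0]},{"delta_pos":[0,0,0.03],"rot":[0,0,0]},{"delta_pos":[0,0,0.03],"rot":[0,0,0]}]'
python3 -m crank '[{"delta_pos":[0,0,0.01],"rot":[0,0,0]},{"delta_pos":[0,0,0.02],"rot":[0,0,0]},{"delta_pos":[0,0,0.02],"rot":[0,0,0]}]'
python3 -m crank '[{"delta_pos":[0,0,0.01],"rot":[0,0,0]},{"delta_pos":[0,0,0.02],"rot":[0,0,0]},{"delta_pos":[0,0,0.02],"rot":[0,0,0]}]'
```

```text
t: 18.2
eef_pos: [510.5, 103.5, 73.3]
orientation: [0.996, -0.09, -0.001, -0.0]
force: [-0.3, 0.6, -0.2]
grip_width: -0.2
grip_force: 0.0
t: 18.58
eef_pos: [510.6, 103.6, 71.5]
orientation: [0.996, -0.09, -0.001, -0.0]
force: [-0.6, -0.2, 0.4]
grip_width: 0.2
grip_force: 0.0
t: 18.95
eef_pos: [510.6, 103.6, 69.6]
orientation: [0.996, -0.09, -0.001, -0.0]
force: [0.4, 0.4, -0.7]
grip_width: -0.2
grip_force: 0.0
```

```bash
python3 -m crank '[{"delta_pos":[0,0,0.01],"rot":[0,0,0]},{"delta_pos":[0,0,0.02],"rot":[0,0,0]},{"delta_pos":[0,0,0.02],"rot":[0,0,0]}]'
python3 -m crank '[{"delta_pos":[0,0,0.008],"rot":[0,0,0]},{"delta_pos":[0,0,0.015],"rot":[0,0,0]},{"delta_pos":[0,0,0.015],"rot":[0,0,0]}]'
```

```text
t: 19.32
eef_pos: [510.5, 103.5, 67.5]
orientation: [0.996, -0.09, -0.001, -0.0]
force: [-0.3, 0.4, -0.5]
grip_width: -0.1
grip_force: 0.0
t: 19.7
eef_pos: [510.6, 103.5, 66.1]
orientation: [0.996, -0.09, -0.001, -0.0]
force: [0.3, -0.3, 0.0]
grip_width: -0.0
grip_force: 0.0
```

```bash
python3 -m crank '[{"delta_pos":[0,0,0.005],"rot":[0,0,0]},{"delta_pos":[0,0,0.01],"rot":[0,0,0]},{"delta_pos":[0,0,0.01],"rot":[0,0,0]}]'
python3 -m crank '[{"delta_pos":[0,0,0.005],"rot":[0,0,0]},{"delta_pos":[0,0,0.005],"rot":[0,0,0]},{"delta_pos":[0,0,0.005],"rot":[0,0,0]}]'
```

```text
t: 20.08
eef_pos: [510.7, 103.6, 66.0]
orientation: [0.996, -0.09, -0.001, -0.0]
force: [-2.4, -0.5, 7.0]
grip_width: -0.3
grip_force: 3.4
t: 20.45
eef_pos: [510.6, 103.5, 66.0]
orientation: [0.996, -0.09, -0.001, -0.0]
force: [-3.8, -1.0, 10.1]
grip_width: -0.3
grip_force: 5.0
```

Firm at z = 66, which is the height of a flat seated plate's top. Retreating to check.

```bash
python3 -m crank '[{"delta_pos":[0,0,-0.1],"rot":[0,0,0]},{"delta_pos":[0,0,-0.6],"rot":[0,0,0]},{"delta_pos":[-0.1,0,-1],"rot":[0,0,0]},{"delta_pos":[-0.1,0,-1],"rot":[0,0,0]}]'
python3 -m crank '[{"delta_pos":[-0.5,0,0],"rot":[0,0,0]},{"delta_pos":[-0.9,0,0],"rot":[0,0,0]},{"delta_pos":[-0.9,0,0],"rot":[0,0,0]},{"delta_pos":[-0.9,0,0],"rot":[0,0,0]}]'
python3 - <<'E'
from h import *
T=tcp();p,d=eyes.snapshot("wrist");cv2.imwrite("pics/c6.png",cv2.resize(p[60:260,220:420],None,fx=3,fy=3,interpolation=cv2.INTER_CUBIC))
P=cloud("wrist",d,T);a=np.radians(-10.45);u=np.array([np.cos(a),np.sin(a)]);n=np.array([-u[1],u[0]])
S=P[...,:2]-[619.8,83.4];X=S@u;Y=S@n;Z=P[...,2]
m=(X>-120)&(X<-20)&(np.abs(Y)<30)&(Z>60)&(Z<75)&(np.abs(Y)>14)
q=np.c_[X[m],Y[m],np.ones(m.sum())];s=np.linalg.lstsq(q,Z[m],rcond=None)[0];print(m.sum(),s,"tilt",-np.degrees(np.arctan(s[0])),"z",np.median(Z[m]))
E
```

```text
t: 20.95
eef_pos: [503.8, 105.9, 169.2]
orientation: [0.996, -0.09, 0.003, -0.001]
force: [-0.2, 0.3, 0.3]
grip_width: 0.2
grip_force: 0.0
t: 21.45
eef_pos: [412.8, 121.5, 164.5]
orientation: [0.996, -0.09, -0.001, -0.0]
force: [0.2, 0.8, -0.4]
grip_width: -0.2
grip_force: 0.0
3576 [-2.62384854e-03  3.43473085e-04  6.66477297e+01] tilt 0.15033510243776732 z 66.86010651683733
```

View pics/c6.png

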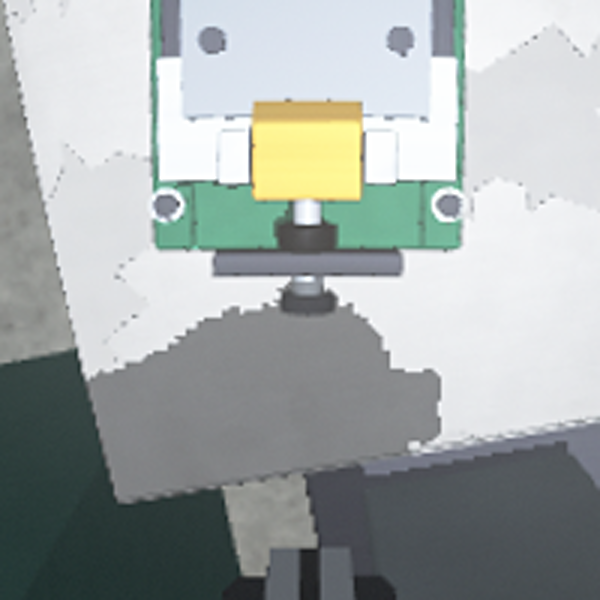

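The plate lies flat (tilt 0.15°, top at about 66 mm). The brass catch overhangs its front edge, crop rows 100–118, and the robot is clear. Handing in.

```bash
python3 -c "
from plant import ticket
print(ticket.finish_job())"
```

```text
the job is handed in; nothing more can be done
None
```

The bush plate is on the jig: tongue hooked under the lip and against the stop, plate flat over the plug, catch snapped back over its front edge; peak wrist-force reading about 11 N, about 21 s used, small parts left alone, job handed in (no verdict was shown).

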